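# Find the empty tester jar by weight and hold it up to the barcode scanner

## Robot

A 6-joint arm with a two-finger parallel gripper is mounted at the origin on a cart in front of the work surface, level with it; the furniture and walls round the work are solid. World frame = base frame: x ahead of the robot, y to its left, z up, the work surface at z = 0. Lengths are in mm, angles in rad, forces in N, time in s.
With the tool pointing down it reaches from about 350 to 875 mm from the base axis. Payload 4.2 kg.
Tool frame: the origin (TCP) lies midway between the tips of the shut fingers; the grasp point (between the pads) lies 19 mm behind it (arm.tcp_to_grasp is the distance from the TCP to the grasp point, in mm); z points along the fingers, y is the line along which they close (so a half turn about z gives the same grasp; the last joint's range is limited). The gripper opens to 85 mm and grips with 20 to 120 N. Pads are 22 mm wide; open, the fingers measure 114 mm over their backs; the gripper's body (76 mm by 85 mm) begins 54 mm behind the grasp point. The pads swing forward as they close: fully open they stand 13 mm farther back than shut.
Start: joints at [1.483, 0.385, 0.008, 0, -1.194, -0.259], TCP at [212.398, 587.781, 231.312] pointing down, gripper open.
Joint ranges: [-3.14, 3.14], [-1.21, 2.06], [-1.07, 1.41], [-3.16, 2.05], [-2.99, -0.16], [-3.1, 3.1]. Speed limits (rad/s): [2.79, 2.79, 3.14, 3.14, 3.14, 3.14].

## Interface

Orientations are given as a unit quaternion [x, y, z, w].
In Python, from bench import arm, imaging, job, models gives the robot as it stands.
- The arm moves only by the tool arm_command, never from a script. Its argument "rows" is a list of rows, each an object with "grip": the opening, from 0 (shut) to 1 (fully open); "linear": the shift along the tool's x, y, z in mm, a list of three; "rot": the turn, a rotation vector about the tool's x, y, z in rad, a list of three. In form: [{"grip": grip, "linear": [tx, ty, tz], "rot": [rx, ry, rz]}, ...]. A call has 1 to 10 rows; each row is the pose to reach, as a shift and turn from the pose commanded when the call began, along the tool's axes at that moment; what a row does not reach only later rows make up. A row lasts 1/8 s, in which the tool goes at most 62.5 mm and 10.7 degrees, less where a joint would pass 70% of its speed; a pose out of reach is approached as far as the arm can. A call with a gripper value outside its range is refused whole. The fingers move at their own pace and stop on an object; the grip force is fixed at half the most. Time passes only in rows, so rows that repeat a pose let the fingers close. It gives the time, the measured TCP pose, the force, the opening and the grip force at its end, in the units of the state.
- arm.read_state(): the state, without advancing time (a new reading comes with each control period).
- imaging.get_image(name): name is "scene" or "top" or "wrist"; returns a dict with "frame" (400x640x3 uint8, red, green, blue), "fx", "fy", "cx", "cy" (pixels), "extrinsics" (4x4, takes a point from world to camera coordinates); the wrist camera has in their place "T_tool_cam" (4x4, takes a point from camera to tool coordinates, whose origin is the TCP and whose axes are the flange's). Camera axes: x right, y down, z forward; pixel columns grow to the right and rows downward; lengths in mm; the calibration is good to about 2 mm. A picture is of the moment at which its call begins: read the wrist's pose just before it. There is no depth.
- job.job_done(): hands the job in; it is judged then, once.
Trained networks look in a picture, given as the dict that the camera call returned (one of the last four; its "shot" number tells which), for a name from the list of things; names that differ only in an ending like _2 or _b are one class to them, and where a whole thing is asked for, a point or a joint stands for the part that bears it (a point fixed in the world has none). Each returns a list of dicts, best first, with "score" (0 to 1); they miss things now and then, are a little off and sometimes report something else, mostly with a low value. They report only what shows in the picture. A call takes as long as a camera call. They do not tell look-alikes from the thing itself.
- models.spot_in(picture, query): "rect" ([left, top, right, bottom] in pixels, round what is visible of it).
- models.tip_of(picture, query): "pixel" ([column, row] in pixels: a listed point, or the origin of a listed thing).
The state is a dict: "clock": time; "joints": joint angles; "joint_vel": joint speeds; "joint_efforts": joint torques, N m; "position": TCP position; "ee_rot": TCP orientation; "contact_force": force on the tool from outside, world axes, zero at the start; "wrist_torque": the same for the moment, N m; "gripper_width": finger opening in mm; "grasp_force": force on a finger pad.
Only numpy, scipy, OpenCV 4.12 (cv2) and the standard library are available. Lean on these libraries where they do the work, as an engineer would, in place of code of your own. Each camera call takes 0.05 s, during which the arm holds its last target. There are 200 camera calls.

## Task

One of the two mustard jars in the wooden tasting tray is the scraped-out tester; they look the same, so lift to feel which is the light one. To have it written off, hold the light jar up to the barcode scanner: upright in the air, its barcode squarely facing the red window, level with the window's middle and about 10 cm in front of it, and finish while still holding it there. Keep the jars upright all the time and never show the scanner the full one, which must stand in a well of the tray before you show the other, set down gently if you lifted it; do not bump the scanner, and leave everything else where it is.

Things in the scene. Friction and masses are not known exactly. Their poses are not given: they have to be found in the camera images.
- jar_a: one of two mustard jars that look alike (label, white lid); origin under its centre, z up. Body 72 mm across to 78 mm up, then the lid, 67 mm across, from 78 to 94 mm: grip the lid from above, fingertips no lower than 78 mm. Starts in either well, underside 14 mm above the counter. Full it weighs 0.38 to 0.52 kg, scraped out 0.15 to 0.21 kg; either jar may be either.
- jar_b: one of two mustard jars that look alike (label, white lid); origin under its centre, z up. Body 72 mm across to 78 mm up, then the lid, 67 mm across, from 78 to 94 mm: grip the lid from above, fingertips no lower than 78 mm. Starts in either well, underside 14 mm above the counter. Full it weighs 0.38 to 0.52 kg, scraped out 0.15 to 0.21 kg; either jar may be either.
- jar_a_code (a point): the middle of the barcode on jar_a's label, on the jar's curved side, 28 mm above the underside and 36 mm out from the jar's axis; x points straight out of the barcode, z up. The barcode is about 40 mm wide; it is at the right-hand end of the label's front, under the dark name band and right of the price.
- jar_b_code (a point): the middle of the barcode on jar_b's label, on the jar's curved side, 28 mm above the underside and 36 mm out from the jar's axis; x points straight out of the barcode, z up. The barcode is about 40 mm wide; it is at the right-hand end of the label's front, under the dark name band and right of the price.
- tray: pale wooden tasting tray, 116 x 250 x 28 mm, which does not shift; origin at the centre of its underside, y along its length, z up. Two round wells, 77 mm across and 14 mm deep, lie 70 mm either side of its centre along y; between them a shallow trough with tasting sticks, at each end a steel bail handle that reaches 20 mm out and stays below the top.
- well_left (a point): centre of the floor of the tray's well at +y, 14 mm below the tray's top and 14 mm above the counter; a jar that is seated has its underside here
- well_right (a point): the same for the well at -y
- scanner: black and grey desk barcode scanner, fixed, on a round foot 92 mm across; origin at the centre of the foot's underside, z up; its head is 84 mm wide and 94 mm high, centred 155 mm above the counter, top at 202 mm; the window looks along the scanner's -x
- window (a point): centre of the scanner's dark red window (58 mm wide, 62 mm high), on the glass, 155 mm above the counter; x points straight out of the window, level; z up
- fig_jam: jar of red jam, 72 mm across, 102 mm high, a bystander; origin under its centre
- dish: small grey-blue dish with cheese cubes, 91 mm across, 22 mm high, a bystander; origin under its centre
- price_stand: little black slate price card in a wooden foot, 24 x 70 x 64 mm, a bystander; origin under its centre
- order_book: blue order book, 210 x 152 x 14 mm, with a pen on it, a bystander; origin under its centre
Mind the look-alikes: they are no part of the job. Of the things shaped like the scanner, the black one is meant.

How it is judged:
By the outcome, as a careful person would: the job done as asked, in the order asked, and still so for the second after the job is handed in, while the arm keeps its last pose, push and grip.
It also fails if it takes over 51 s, if anything falls off the work surface, if the arm or the gripper's body presses on something with over 40 N, if the wrist force passes 120 N, or if a joint passes its speed limit or range.

## Working session

There is one attempt and no reset: what is moved stays moved. The work goes in short steps, Python scripts to look and compute and a tool call to move; the robot and the scene stay as the last step left them, time stands still between calls to the robot, and variables do not carry over. Pictures are saved under pics/ and viewed, at most 10 in all, crops included, and the job is handed in when it is done.

Besides the shell and the picture viewer there is one more tool, called after "Request:" by a JSON object that holds its "api" and its "payload". arm_command: Moves the arm, as the interface text tells. Its arguments: {"type":"object","properties":{"rows":{"type":"array"}},"required":["rows"]}

```bash
mkdir -p pics; cat > h.py <<'E'
from bench import arm, imaging, job, models
import numpy as np, cv2
from scipy.spatial.transform import Rotation as R
def ray(im,px,T=None):
    d=np.array([(px[0]-im['cx'])/im['fx'],(px[1]-im['cy'])/im['fy'],1])
    if T is None: T=np.linalg.inv(np.array(im['extrinsics']))
    return T[:3,3],T[:3,:3]@d
def atz(im,px,z,T=None):
    o,d=ray(im,px,T); return o+d*(z-o[2])/d[2]
def wT(s,im):
    T=np.eye(4);T[:3,:3]=R.from_quat(s['ee_rot']).as_matrix();T[:3,3]=s['position']; return T@np.array(im['T_tool_cam'])
def proj(im,p):
    E=np.array(im['extrinsics']);c=E[:3,:3]@p+E[:3,3];return [im['fx']*c[0]/c[2]+im['cx'],im['fy']*c[1]/c[2]+im['cy']]
def save(im,n): cv2.imwrite('pics/'+n,cv2.cvtColor(im['frame'],cv2.COLOR_RGB2BGR))
E
python3 - <<'E'
from h import *
np.set_printoptions(precision=1,suppress=True)
Z=dict(jar_a=14,jar_a_code=42,tray=0,well_left=14,well_right=14,scanner=0,window=155,fig_jam=0,dish=0,price_stand=0,order_book=0)
for n in ['scene','top']:
    im=imaging.get_image(n); save(im,n+'.png'); print(n, np.linalg.inv(im['extrinsics'])[:3,3])
    for q,z in Z.items():
        for d in models.tip_of(im,q)[:3]:
            if d['score']>.2: print(q,round(d['score'],2),np.array(d['pixel']),atz(im,d['pixel'],z)[:2])
s=arm.read_state();print(s)
E
```

```text
scene [-181.6 -443.1  726.1]
jar_a 0.58 [215.7 194.4] [516.3 280.8]
jar_a 0.41 [366.7 303.4] [ 352.1 -269.7]
tray 0.62 [237.4 205. ] [517.8 204.4]
well_left 0.7 [221.9 196.1] [518.  258.8]
scanner 0.73 [403.7 235. ] [ 613.4 -268.8]
scanner 0.61 [270.1 260.3] [375.1  -3.3]
scanner 0.59 [345.  224.3] [ 582.2 -112.2]
window 0.97 [343.6 169.6] [612.1 -89.9]
window 0.8 [264.  204.7] [397.1  11.9]
fig_jam 0.73 [417.1 280.4] [ 477.5 -345.9]
dish 0.81 [336.1 261.1] [ 447.  -150.3]
price_stand 0.83 [293.5 183.8] [684.1 112.1]
order_book 0.89 [365.2 304.8] [ 357.6 -264.7]
top [ 321.5  -48.6 1150.2]
jar_a 0.84 [195.4 205.6] [514.9 262.3]
jar_a 0.6 [242.4 195.4] [543.9 132.8]
jar_a_code 0.64 [242.6 210.5] [496.7 126.5]
tray 0.59 [216.9 201.6] [528.7 206.4]
tray 0.3 [193.  206.5] [514.7 272.8]
well_left 0.78 [192.2 205.4] [515.4 271.2]
well_right 0.84 [242.9 201.9] [525.4 130.9]
well_right 0.6 [195.2 213.3] [493.2 261.7]
scanner 0.88 [380.9 169.2] [ 624.5 -262.5]
scanner 0.58 [292.2 252.6] [385.3  -7.6]
window 0.89 [326.8 162.3] [601.2 -98. ]
window 0.82 [280.7 242.8] [400.1  14.8]
window 0.58 [385.5 146. ] [ 644.5 -247.5]
fig_jam 0.96 [410.3 219.5] [ 477.6 -341.2]
dish 0.73 [348.6 230.7] [ 445.9 -165.4]
price_stand 0.76 [244.5 143.3] [701.4 133.9]
order_book 0.92 [384.8 263.6] [ 354.5 -264.2]
order_book 0.49 [246.2 143.3] [701.4 128.9]
{'clock': 1.2, 'joints': array([ 1.5,  0.4,  0. , -0. , -1.2, -0.3]), 'joint_vel': array([ 0., -0.,  0.,  0.,  0., -0.]), 'joint_efforts': array([  0. , -39.2,  18.9,   4.2,  -0. ,  -0. ]), 'position': array([212.4, 587.8, 231.3]), 'ee_rot': array([ 1. , -0.2,  0. ,  0. ]), 'contact_force': array([ 0. , -0.6,  0.3]), 'wrist_torque': array([-0., -0.,  0.]), 'grasp_force': 0.0, 'gripper_width': 85.52620378253229}
```

```bash
python3 -c "
import cv2,numpy as np
a=cv2.imread('pics/scene.png');b=cv2.imread('pics/top.png')
a=cv2.resize(a[80:340,180:480],(800,600)[0:2] if 0 else (692,600),interpolation=3)
cv2.imwrite('pics/s2.png',a)
cv2.imwrite('pics/t2.png',cv2.resize(b[100:310,160:440],(800,600),interpolation=3))"
```

```text
(no output)
```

View pics/s2.png

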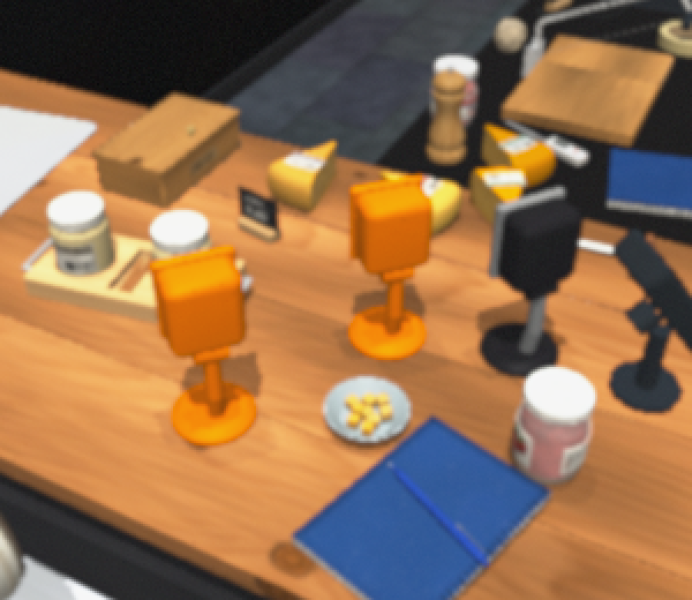

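View pics/t2.png

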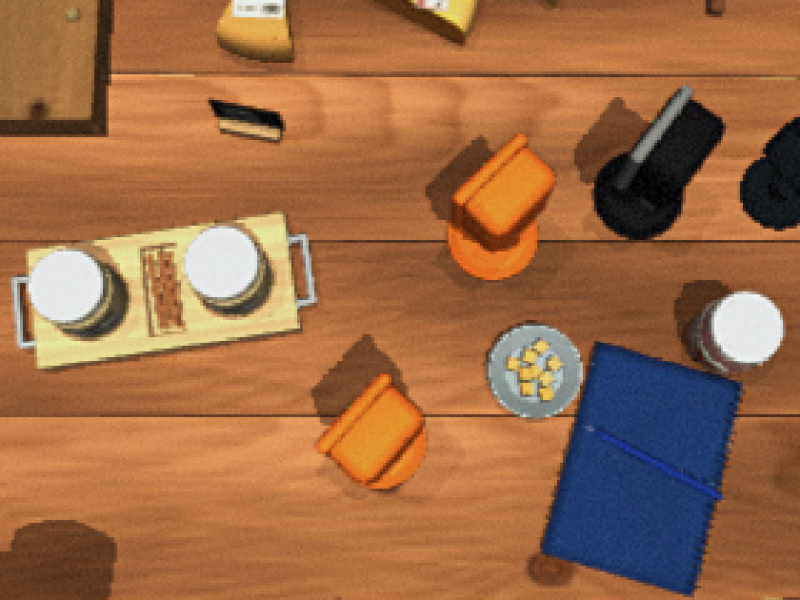

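The scene shows four scanner-shaped things: orange ones at scene pixels (270,260) and (345,224), the black one at (404,235), and a slate stand-like thing at the right edge (about (460,240)). The black one fits: black head with a grey bezel on a round foot. The mustard jars are in the tray, at top pixels (185,200) and (238,192). The black scanner's window faces away from the robot, toward +x+y.

```bash
python3 - <<'E'
from h import *
np.set_printoptions(precision=3,suppress=True)
s=arm.read_state();im=imaging.get_image('wrist');print(im['T_tool_cam'],im['fx'],im['cx'],im['cy']);print(R.from_quat(s['ee_rot']).as_matrix(),s['ee_rot'])
t=imaging.get_image('top')
# lid blobs (white) at top z=108; 
hsv=cv2.cvtColor(t['frame'],cv2.COLOR_RGB2HSV)
m=((hsv[...,1]<40)&(hsv[...,2]>190)).astype(np.uint8)
n,l,st,c=cv2.connectedComponentsWithStats(m)
for i in range(1,n):
    if 200<st[i][4]<2000: print(st[i],c[i],atz(t,c[i],108)[:2])
for px in [(620,185),(688,92),(638,195)]:
    p=np.array(px)*.35+[160,100]; print(p,atz(t,p,202),atz(t,p,6))
# tray corners from crop
for px in [(27,250),(284,212),(302,327),(38,368)]:
    p=np.array(px)*.35+[160,100]; print(atz(t,p,28)[:2])
E
```

```text
[[  -0.001   -0.949   -0.316   82.112]
 [   1.      -0.001   -0.      -0.47 ]
 [   0.      -0.316    0.949 -142.033]
 [   0.       0.       0.       1.   ]] 284.0974183079604 323.8838609780017 202.65783966632256
[[ 0.94 -0.34 -0.  ]
 [-0.34 -0.94 -0.  ]
 [ 0.    0.   -1.  ]] [ 0.985 -0.173  0.     0.   ]
[  0 146  39  39 337] [ 15.712 163.427] [609.038 703.541]
[225 179  25  25 497] [236.942 191.239] [536.458 132.187]
[167 187  29  26 513] [182.257 199.454] [514.8   270.912]
[   0  190   92   64 1660] [ 35.23  228.176] [441.288 632.443]
[410 202  24  25 473] [421.313 214.04 ] [ 477.097 -342.89 ]
[ 228  342   46   57 1398] [245.277 363.675] [117.149  98.097]
[377.   164.75] [ 582.274 -215.951  202.   ] [ 636.173 -250.54     6.   ]
[400.8 132.2] [ 664.49  -276.802  202.   ] [ 735.385 -323.969    6.   ]
[383.3  168.25] [ 573.658 -230.795  202.   ] [ 625.776 -268.451    6.   ]
[563.296 332.696]
[601.8    85.041]
[487.888  65.079]
[448.506 314.767]
```

```bash
cat >> h.py <<'E'
def pose(psi,tilt=0):
    # tool down with tool x at heading psi, then tilt about tool y so that tool z leans away from tool x
    return (R.from_euler('z',psi)*R.from_euler('x',np.pi)*R.from_euler('y',-tilt))
def go(p,Rt,s=None):
    s=s or arm.read_state(); R0=R.from_quat(s['ee_rot'])
    print('lin',np.round(R0.inv().apply(np.array(p)-s['position']),1),'rot',np.round((R0.inv()*Rt).as_rotvec(),4))
E
python3 - <<'E'
from h import *
print(pose(np.pi,.52).as_matrix().round(2))
go([300,400,231],pose(-1.8)); 
s=dict(position=np.array([300,400,231.]),ee_rot=pose(-1.8).as_quat())
go([394,200,172],pose(-np.pi,.52),s)
E
```

```text
[[-0.87  0.    0.5 ]
 [ 0.    1.    0.  ]
 [-0.5   0.   -0.87]]
lin [146.2 146.8   0.3] rot [-0.     -0.      1.4532]
lin [ 173.4 -137.    59. ] rot [ 0.3483 -0.4389  1.3093]
```

Request:
{"api": "arm_command", "payload": {"rows": [{"grip": 1, "linear": [146, 147, 0], "rot": [0, 0, 1.453]}, {"grip": 1, "linear": [146, 147, 0], "rot": [0, 0, 1.453]}, {"grip": 1, "linear": [146, 147, 0], "rot": [0, 0, 1.453]}, {"grip": 1, "linear": [146, 147, 0], "rot": [0, 0, 1.453]}, {"grip": 1, "linear": [146, 147, 0], "rot": [0, 0, 1.453]}, {"grip": 1, "linear": [146, 147, 0], "rot": [0, 0, 1.453]}, {"grip": 1, "linear": [146, 147, 0], "rot": [0, 0, 1.453]}, {"grip": 1, "linear": [146, 147, 0], "rot": [0, 0, 1.453]}]}}

```text
clock: 2.3
position: [299.8, 399.9, 231.5]
ee_rot: [-0.62, 0.785, 0.0, 0.0]
contact_force: [0.2, -0.5, -0.2]
gripper_width: 85.3
grasp_force: 0.0
```

Request:
{"api": "arm_command", "payload": {"rows": [{"grip": 1, "linear": [173, -137, 59], "rot": [0.348, -0.439, 1.309]}, {"grip": 1, "linear": [173, -137, 59], "rot": [0.348, -0.439, 1.309]}, {"grip": 1, "linear": [173, -137, 59], "rot": [0.348, -0.439, 1.309]}, {"grip": 1, "linear": [173, -137, 59], "rot": [0.348, -0.439, 1.309]}, {"grip": 1, "linear": [173, -137, 59], "rot": [0.348, -0.439, 1.309]}, {"grip": 1, "linear": [173, -137, 59], "rot": [0.348, -0.439, 1.309]}, {"grip": 1, "linear": [173, -137, 59], "rot": [0.348, -0.439, 1.309]}, {"grip": 1, "linear": [173, -137, 59], "rot": [0.348, -0.439, 1.309]}, {"grip": 1, "linear": [173, -137, 59], "rot": [0.348, -0.439, 1.309]}]}}

```text
clock: 3.42
position: [392.8, 142.6, 189.6]
ee_rot: [-0.027, 0.972, 0.018, 0.232]
contact_force: [-0.2, -0.2, -0.3]
gripper_width: 85.3
grasp_force: 0.0
```

```bash
cat > look.py <<'E'
from h import *
import sys
np.set_printoptions(precision=2,suppress=True)
s=arm.read_state();im=imaging.get_image('wrist');T=wT(s,im);save(im,sys.argv[1]+'.png')
print(s['clock'],s['position'],R.from_quat(s['ee_rot']).as_matrix()[:,2],s['joints'])
for q,z in dict(jar_a=14,jar_a_code=42,well_left=14,well_right=14,window=155,scanner=0).items():
    for d in models.tip_of(im,q)[:3]:
        if d['score']>.2: print(q,round(d['score'],2),np.array(d['pixel']),atz(im,d['pixel'],z,T)[:2])
E
python3 look.py w1
```

```text
3.425 [392.83 142.65 189.64] [ 0.45  0.05 -0.89] [ 0.84 -0.14 -1.07  0.85 -0.42 -3.1 ]
jar_a 0.92 [409.8 201.3] [517.81 269.1 ]
jar_a 0.79 [305.9 208.4] [536.58 130.94]
jar_a_code 0.8 [305.2 205.5] [502.16 130.17]
window 0.67 [ 96.6 335.5] [604.02 -99.76]
scanner 0.98 [137.  217.6] [ 579.4  -112.15]
scanner 0.79 [165.3  85.1] [382.19  -8.47]
```

View pics/w1.png

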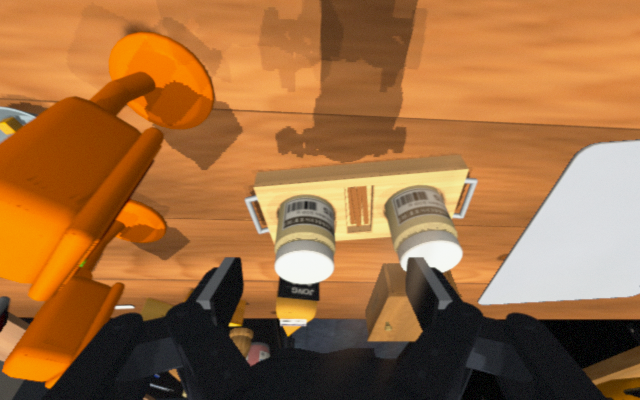

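The view is upside-down: the tray shows both jars at (306,235) and (425,225) with barcodes near the tray side, at about (300,208) and (410,203). Orange scanner is at left. I'll enlarge the labels to confirm.

```bash
python3 -c "
import cv2
a=cv2.imread('pics/w1.png')[175:290,260:480]
cv2.imwrite('pics/w1c.png',cv2.resize(a,None,fx=3.6,fy=3.6,interpolation=3))"
```

```text
(no output)
```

View pics/w1c.png

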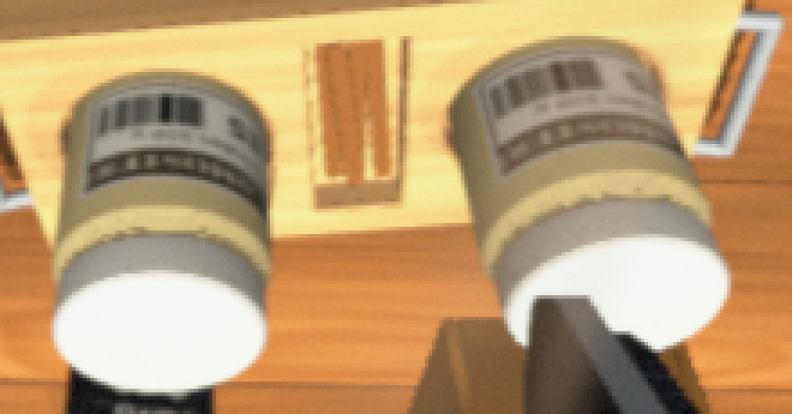

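```bash
python3 - <<'E'
from h import *
s=arm.read_state();im=imaging.get_image('wrist');T=wT(s,im)
def cyl(px,ax,r=36):
    o,d=ray(im,px,T);a=d[:2]@d[:2];w=o[:2]-ax;b=w@d[:2];c=w@w-r*r
    t=(-b-np.sqrt(b*b-a*c))/a;p=o+t*d;return p,np.degrees(np.arctan2(*(p[:2]-ax)[::-1]))%360
for ax,pts in (((536.5,131.5),[(98,115),(203,111),(150,112)]),((516.5,270),[(492,94),(600,75),(546,84)])):
    for p in pts: print(cyl(np.array(p)/3.6+[260,175],np.array(ax)))
E
```

```text
(array([508.34813246, 109.06181036,  36.85637381]), np.float64(218.5562782255434))
(array([502.88441116, 144.38379551,  38.85888861]), np.float64(159.0297465980955))
(array([500.81507675, 126.74750042,  42.05124211]), np.float64(187.58598212153314))
(array([494.33885455, 241.62952886,  35.23333067]), np.float64(232.00538770093033))
(array([480.67052009, 273.4997671 ,  38.80998624]), np.float64(174.4211364762565))
(array([483.45188968, 255.72336158,  40.9580971 ]), np.float64(203.36413228045677))
```

```bash
python3 - <<'E'
from h import *
go([500,60,285],pose(-1.4)); 
s=dict(position=np.array([500,60,285.]),ee_rot=pose(-1.4).as_quat())
go([600,-100,280],pose(-.2),s)
s=dict(position=np.array([600,-100,280.]),ee_rot=pose(-.2).as_quat())
go([678,-207,270],pose(.93,.35),s)
E
```

```text
lin [-135.6  -88.2  -42.3] rot [-0.3762  0.3673 -1.6494]
lin [174.7 -71.4   5. ] rot [ 0.   0.  -1.2]
lin [97.7 89.4 10. ] rot [-0.1977 -0.3118 -1.1179]
```

Request:
{"api": "arm_command", "payload": {"rows": [{"grip": 1, "linear": [-60, -40, -80], "rot": [-0.1, 0.1, -0.4]}, {"grip": 1, "linear": [-136, -88, -42], "rot": [-0.376, 0.367, -1.649]}, {"grip": 1, "linear": [-136, -88, -42], "rot": [-0.376, 0.367, -1.649]}, {"grip": 1, "linear": [-136, -88, -42], "rot": [-0.376, 0.367, -1.649]}, {"grip": 1, "linear": [-136, -88, -42], "rot": [-0.376, 0.367, -1.649]}, {"grip": 1, "linear": [-136, -88, -42], "rot": [-0.376, 0.367, -1.649]}, {"grip": 1, "linear": [-136, -88, -42], "rot": [-0.376, 0.367, -1.649]}, {"grip": 1, "linear": [-136, -88, -42], "rot": [-0.376, 0.367, -1.649]}, {"grip": 1, "linear": [-136, -88, -42], "rot": [-0.376, 0.367, -1.649]}, {"grip": 1, "linear": [-136, -88, -42], "rot": [-0.376, 0.367, -1.649]}]}}

```text
clock: 5.08
position: [500.6, 59.8, 284.6]
ee_rot: [-0.637, 0.768, -0.003, 0.055]
contact_force: [0.4, 0.5, -0.5]
gripper_width: 85.0
grasp_force: 0.0
```

```bash
python3 - <<'E'
from h import *
s0=arm.read_state();print(s0['joints'],s0['position'],R.from_quat(s0['ee_rot']).as_matrix().round(2))
go([600,-100,285],pose(-.2))
E
```

```text
[ 0.42617266  0.09110033 -0.24385507 -0.02684635 -1.12751748 -0.60179862] [500.62447693  59.77566133 284.58569732] [[-0.18 -0.98  0.09]
 [-0.98  0.19  0.07]
 [-0.08 -0.07 -0.99]]
lin [ 138.6 -127.3   -2.3] rot [-0.123   0.0067 -1.5549]
```

Request:
{"api": "arm_command", "payload": {"rows": [{"grip": 1, "linear": [139, -127, -2], "rot": [-0.123, 0.007, -1.555]}, {"grip": 1, "linear": [139, -127, -2], "rot": [-0.123, 0.007, -1.555]}, {"grip": 1, "linear": [139, -127, -2], "rot": [-0.123, 0.007, -1.555]}, {"grip": 1, "linear": [139, -127, -2], "rot": [-0.123, 0.007, -1.555]}, {"grip": 1, "linear": [139, -127, -2], "rot": [-0.123, 0.007, -1.555]}, {"grip": 1, "linear": [139, -127, -2], "rot": [-0.123, 0.007, -1.555]}, {"grip": 1, "linear": [139, -127, -2], "rot": [-0.123, 0.007, -1.555]}, {"grip": 1, "linear": [139, -127, -2], "rot": [-0.123, 0.007, -1.555]}, {"grip": 1, "linear": [139, -127, -2], "rot": [-0.123, 0.007, -1.555]}]}}

```text
clock: 6.2
position: [598.7, -100.8, 284.0]
ee_rot: [0.995, -0.1, 0.0, -0.0]
contact_force: [0.3, 0.2, 0.1]
gripper_width: 85.5
grasp_force: 0.0
```

Request:
{"api": "arm_command", "payload": {"rows": [{"grip": 1, "linear": [98, 89, 10], "rot": [-0.198, -0.312, -1.118]}, {"grip": 1, "linear": [98, 89, 10], "rot": [-0.198, -0.312, -1.118]}, {"grip": 1, "linear": [98, 89, 10], "rot": [-0.198, -0.312, -1.118]}, {"grip": 1, "linear": [98, 89, 10], "rot": [-0.198, -0.312, -1.118]}, {"grip": 1, "linear": [98, 89, 10], "rot": [-0.198, -0.312, -1.118]}, {"grip": 1, "linear": [98, 89, 10], "rot": [-0.198, -0.312, -1.118]}, {"grip": 1, "linear": [98, 89, 10], "rot": [-0.198, -0.312, -1.118]}, {"grip": 1, "linear": [98, 89, 10], "rot": [-0.198, -0.312, -1.118]}]}}

```text
clock: 7.2
position: [676.5, -207.5, 273.7]
ee_rot: [0.881, 0.439, -0.156, 0.077]
contact_force: [0.4, 0.5, -0.7]
gripper_width: 85.2
grasp_force: 0.0
```

```bash
python3 look.py w2
```

```text
7.2 [ 676.45 -207.53  273.7 ] [-0.21 -0.27 -0.94] [ 0.04  0.59  0.31  0.27 -1.52  2.41]
window 0.6 [172.3 111.2] [ 604.79 -101.33]
window 0.56 [319.1 201.6] [ 642.52 -245.47]
scanner 0.93 [323.7 150.7] [ 630.64 -268.45]
scanner 0.7 [ 66.2 111.6] [386.77 -10.28]
scanner 0.68 [227.   84.6] [ 588.6  -118.44]
```

View pics/w2.png

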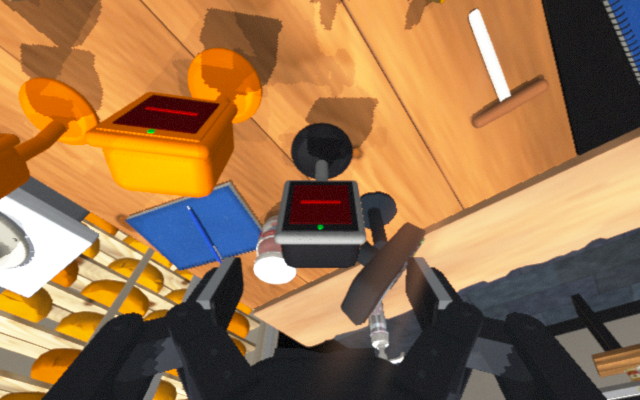

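The black scanner with its red window is at (319,202), seen nearly head-on. I'll fit the window quad.

```bash
python3 - <<'E'
from h import *
from scipy.optimize import least_squares
s=arm.read_state();im=imaging.get_image('wrist');T=wT(s,im);f=im['frame'].astype(int)
m=np.zeros((400,640),np.uint8);sub=f[170:245,270:370]
m[170:245,270:370]=((sub[...,0]>55)&(sub[...,0]>2.2*sub[...,1]))
cs,_=cv2.findContours(m,0,2);c=max(cs,key=cv2.contourArea)
h=cv2.convexHull(c);q=cv2.approxPolyN(h,4).reshape(4,2).astype(float);print(cv2.contourArea(c),q)
E=np.linalg.inv(T)
def pr(P):
    c=P@E[:3,:3].T+E[:3,3];return c[:,:2]/c[:,2:]*[im['fx'],im['fy']]+[im['cx'],im['cy']]
def quad(v):
    x,y,a,zz=v;t=np.array([-np.sin(a),np.cos(a),0]);W=np.array([x,y,zz])
    return pr(np.array([W+sy*29*t+sz*31*np.array([0,0,1]) for sy,sz in((1,1),(1,-1),(-1,-1),(-1,1))]))
def srt(q):
    c=q.mean(0);return q[np.argsort(np.arctan2(*(q-c).T[::-1]))]
qs=srt(q+0.0)
r=least_squares(lambda v:(srt(quad(v))-qs).ravel(),[644,-246,.93,155]);print(r.x,np.degrees(r.x[2]),r.cost, r.fun.round(1))
r=least_squares(lambda v:(srt(quad([*v,155]))-qs).ravel(),[644,-246,.93]);print(r.x,np.degrees(r.x[2]),r.cost)
E
```

```text
2042.0 [[346. 184.]
 [350. 221.]
 [287. 221.]
 [294. 184.]]
[ 641.1775759  -248.33641622    0.92166148  152.59242501] 52.80731269247673 0.7715621344658847 [-0.6 -0.3 -0.2 -0.3 -0.1  0.3  0.8  0.3]
[ 642.36040126 -246.85405411    0.92182913] 52.81691834302753 1.0515126480839976
```

```bash
python3 - <<'E'
from h import *
go([536.5,131.5,240],pose(.14))
E
```

```text
lin [ 187.9 -316.5  -30.9] rot [0.1377 0.3288 0.7751]
```

Request:
{"api": "arm_command", "payload": {"rows": [{"grip": 1, "linear": [188, -316, -31], "rot": [0.138, 0.329, 0.775]}, {"grip": 1, "linear": [188, -316, -31], "rot": [0.138, 0.329, 0.775]}, {"grip": 1, "linear": [188, -316, -31], "rot": [0.138, 0.329, 0.775]}, {"grip": 1, "linear": [188, -316, -31], "rot": [0.138, 0.329, 0.775]}, {"grip": 1, "linear": [188, -316, -31], "rot": [0.138, 0.329, 0.775]}, {"grip": 1, "linear": [188, -316, -31], "rot": [0.138, 0.329, 0.775]}, {"grip": 1, "linear": [188, -316, -31], "rot": [0.138, 0.329, 0.775]}, {"grip": 1, "linear": [188, -316, -31], "rot": [0.138, 0.329, 0.775]}, {"grip": 1, "linear": [188, -316, -31], "rot": [0.138, 0.329, 0.775]}, {"grip": 1, "linear": [188, -316, -31], "rot": [0.138, 0.329, 0.775]}]}}

```text
clock: 8.85
position: [537.3, 130.4, 239.9]
ee_rot: [0.998, 0.069, -0.0, -0.0]
contact_force: [-0.1, -0.4, -0.2]
gripper_width: 85.2
grasp_force: 0.0
```

```bash
cat > lids.py <<'E'
from h import *
import sys
s=arm.read_state();im=imaging.get_image('wrist');T=wT(s,im);save(im,sys.argv[1]+'.png')
hsv=cv2.cvtColor(im['frame'],cv2.COLOR_RGB2HSV)
m=((hsv[...,1]<40)&(hsv[...,2]>190)).astype(np.uint8)
n,l,st,c=cv2.connectedComponentsWithStats(m)
for i in range(1,n):
    if st[i][4]>1000:
        p=np.argwhere(l==i)[:,::-1]; (cx,cy),(a,b),_=cv2.fitEllipse(cv2.convexHull(p.astype(np.int32)))
        print(st[i],(cx,cy),(a,b),atz(im,(cx,cy),108,T)[:2])
print(s['clock'],s['position'],s['contact_force'],s['joints'])
x=[float(v) for v in sys.argv[2:6]]
go(x[:3],pose(x[3]))
E
python3 lids.py w3 536.5 131.5 88 .14
```

```text
[    0     0    86   217 12583] (26.810277938842773, 129.76966857910156) (104.10894012451172, 271.3349914550781) [561.31906047 414.91126106]
[ 153  152   63   68 2679] (179.75347900390625, 188.28675842285156) (55.745819091796875, 83.2120132446289) [523.51724313 274.15218463]
[ 291  162   65   62 3166] (322.6861877441406, 192.8047332763672) (62.10221862792969, 64.59660339355469) [538.53576376 131.98397081]
8.85 [537.30916999 130.44820516 239.86642714] [-0.05860632 -0.44730636 -0.17560793] [ 5.31099049e-01  2.56260405e-01 -1.57042903e-01 -5.20858927e-04
 -1.15772152e+00  1.17856168e+00]
lin [ -0.5  -1.1 151.8] rot [-0.0003  0.0005 -0.0013]
```

View pics/w3.png

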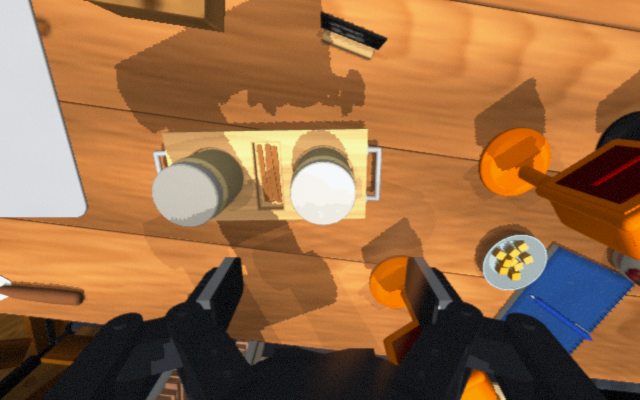

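The lid of the right jar is at (323,193), which confirms (538,132); the left one at (187,193) is clear of the gripper. Descending.

Request:
{"api": "arm_command", "payload": {"rows": [{"grip": 1, "linear": [0, -1.3, 60], "rot": [0, 0, 0]}, {"grip": 1, "linear": [0, -1.3, 110], "rot": [0, 0, 0]}, {"grip": 1, "linear": [0, -1.3, 135], "rot": [0, 0, 0]}, {"grip": 1, "linear": [0, -1.3, 152], "rot": [0, 0, 0]}, {"grip": 1, "linear": [0, -1.3, 152], "rot": [0, 0, 0]}, {"grip": 0.5, "linear": [0, -1.3, 152], "rot": [0, 0, 0]}, {"grip": 0.5, "linear": [0, -1.3, 152], "rot": [0, 0, 0]}, {"grip": 0.5, "linear": [0, -1.3, 152], "rot": [0, 0, 0]}, {"grip": 0.5, "linear": [0, -1.3, 152], "rot": [0, 0, 0]}]}}

```text
clock: 10.02
position: [538.0, 133.1, 89.5]
ee_rot: [0.998, 0.071, 0.002, -0.001]
contact_force: [1.4, -0.9, 5.7]
gripper_width: 64.8
grasp_force: 66.7
```

Request:
{"api": "arm_command", "payload": {"rows": [{"grip": 0.5, "linear": [0, 0, -10], "rot": [0, 0, 0]}, {"grip": 0.5, "linear": [0, 0, -30], "rot": [0, 0, 0]}, {"grip": 0.5, "linear": [0, 0, -40], "rot": [0, 0, 0]}, {"grip": 0.5, "linear": [0, 0, -40], "rot": [0, 0, 0]}, {"grip": 0.5, "linear": [0, 0, -40], "rot": [0, 0, 0]}, {"grip": 0.5, "linear": [0, 0, -40], "rot": [0, 0, 0]}]}}

```text
clock: 10.78
position: [536.1, 132.6, 127.1]
ee_rot: [0.998, 0.07, -0.001, 0.0]
contact_force: [-0.4, 0.2, -2.1]
gripper_width: 64.4
grasp_force: 66.5
```

```bash
cat > feel.py <<'E'
from h import *
F=[];W=[]
for i in range(5):
    s=arm.read_state();F.append(s['contact_force']);W.append(s['joint_efforts']);imaging.get_image('top')
print(np.mean(F,0),np.std(F,0),s['clock'],s['position'],s['gripper_width'],s['grasp_force'],s['wrist_torque'])
E
python3 feel.py
```

```text
[-0.09795139  0.11328668 -1.90219474] [0.35137666 0.18848262 0.42103301] 10.975 [536.48171824 132.69697256 127.55148453] 65.0495536546664 66.47096514701843 [-0.01795698 -0.02092871  0.00906787]
```

About 1.9 N, so the jar in hand (right well) is the light one, and the full one was never moved. I'll raise it well above the orange scanners, then cross.

Request:
{"api": "arm_command", "payload": {"rows": [{"grip": 0.5, "linear": [0, 0, -35], "rot": [0, 0, 0]}, {"grip": 0.5, "linear": [0, 0, -80], "rot": [0, 0, 0]}, {"grip": 0.5, "linear": [0, 0, -125], "rot": [0, 0, 0]}, {"grip": 0.5, "linear": [0, 0, -160], "rot": [0, 0, 0]}, {"grip": 0.5, "linear": [0, 0, -175], "rot": [0, 0, 0]}, {"grip": 0.5, "linear": [0, 0, -175], "rot": [0, 0, 0]}]}}

```text
clock: 11.78
position: [536.7, 132.8, 303.0]
ee_rot: [0.998, 0.07, 0.0, -0.001]
contact_force: [-0.2, -0.7, -2.8]
gripper_width: 65.0
grasp_force: 66.9
```

```bash
python3 - <<'E'
from h import *
s=arm.read_state();print(s['position'],s['clock'])
for n in ['scene','top']:
    im=imaging.get_image(n);print(n,'tcp px',proj(im,s['position']))
    for d in models.tip_of(im,'jar_a_code')[:3]: 
        p=atz(im,d['pixel'],s['position'][2]-75.5+28);print(d,p,np.degrees(np.arctan2(p[1]-s['position'][1],p[0]-s['position'][0]))%360)
go([724.4,-138.6,302],pose(.923))
E
```

```text
[536.67985289 132.84743123 302.98794094] 11.775
scene tcp px [np.float64(248.96629763623002), np.float64(111.4143017625801)]
{'pixel': [243.0, 137.2], 'score': 0.81} [492.66800693 125.80685305 255.48794094] 189.08860498115962
{'pixel': [293.8, 182.7], 'score': 0.59} [383.10428905 -81.84128813 255.48794094] 234.42231960918272
top tcp px [np.float64(221.21145898033296), np.float64(172.47997342946533)]
{'pixel': [229.5, 194.9], 'score': 0.88} [497.76416807 122.68678601 255.48794094] 194.63290406371956
lin [148.6 294.8  -1.6] rot [-0.001   0.0042 -0.7825]
```

Request:
{"api": "arm_command", "payload": {"rows": [{"grip": 0.5, "linear": [10, 20, 0], "rot": [0, 0, -0.06]}, {"grip": 0.5, "linear": [29, 59, 0], "rot": [0, 0, -0.16]}, {"grip": 0.5, "linear": [50, 100, 0], "rot": [0, 0, -0.26]}, {"grip": 0.5, "linear": [71, 141, 0], "rot": [0, 0, -0.36]}, {"grip": 0.5, "linear": [92, 182, 0], "rot": [0, 0, -0.47]}, {"grip": 0.5, "linear": [113, 223, 0], "rot": [0, 0, -0.57]}, {"grip": 0.5, "linear": [131, 260, 0], "rot": [0, 0, -0.67]}, {"grip": 0.5, "linear": [144, 285, 0], "rot": [0, 0, -0.74]}, {"grip": 0.5, "linear": [148.6, 294.8, 0], "rot": [0, 0, -0.765]}, {"grip": 0.5, "linear": [148.6, 294.8, 0], "rot": [0, 0, -0.765]}]}}

```text
clock: 13.22
position: [725.1, -139.1, 300.0]
ee_rot: [0.9, 0.437, -0.002, -0.001]
contact_force: [-0.8, 0.0, -2.6]
gripper_width: 64.7
grasp_force: 67.0
```

```bash
python3 - <<'E'
from h import *
go([724.4,-138.6,203],pose(.908))
im=imaging.get_image('wrist');save(im,'w4.png')
E
```

```text
lin [ 0.2 -0.5 97. ] rot [-0.0037  0.0022 -0.0041]
```

View pics/w4.png

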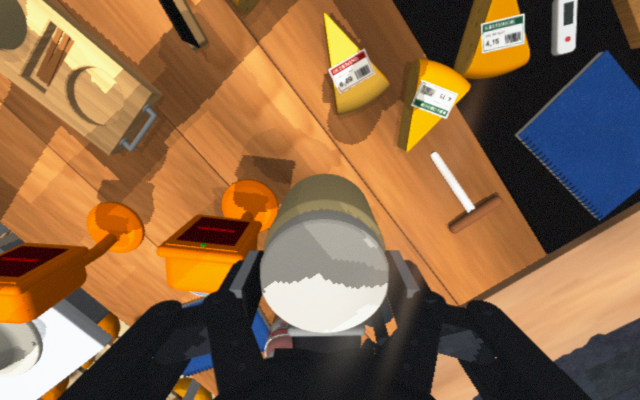

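The jar is held squarely at (324,270), with the orange scanner well to the left at (210,240). Lowering it in front of the black scanner's window.

Request:
{"api": "arm_command", "payload": {"rows": [{"grip": 0.5, "linear": [0, 0, 15], "rot": [0, 0, 0]}, {"grip": 0.5, "linear": [0, 0, 40], "rot": [0, 0, 0]}, {"grip": 0.5, "linear": [0, 0, 65], "rot": [0, 0, 0]}, {"grip": 0.5, "linear": [0, 0, 87], "rot": [0, 0, 0]}, {"grip": 0.5, "linear": [0, 0, 97], "rot": [0, 0, 0]}, {"grip": 0.5, "linear": [0, 0, 97], "rot": [0, 0, 0]}, {"grip": 0.5, "linear": [0, 0, 97], "rot": [0, 0, 0]}, {"grip": 0.5, "linear": [0, 0, 97], "rot": [0, 0, 0]}]}}

```text
clock: 14.28
position: [725.6, -138.3, 207.0]
ee_rot: [0.899, 0.438, 0.001, 0.0]
contact_force: [-1.2, -0.8, -1.5]
gripper_width: 64.8
grasp_force: 67.0
```

```bash
python3 - <<'E'
from h import *
s=arm.read_state();p=s['position'];print(p,s['clock'],s['contact_force'],s['grasp_force'])
M=R.from_quat(s['ee_rot']).as_matrix();print('psi',np.arctan2(M[1,0],M[0,0]),'z',M[:,2])
go([724.4,-138.6,202.5],pose(.908))
for n in ['scene','top']:
    im=imaging.get_image(n);f=im['frame'];a=np.array(proj(im,p-[0,0,50])).astype(int);print(n,proj(im,[p[0],p[1],127]))
    for d in models.tip_of(im,'jar_a')[:3]+models.tip_of(im,'jar_a_code')[:3]: print(d)
    c=cv2.resize(f[a[1]-45:a[1]+45,a[0]-65:a[0]+65],(390,270),interpolation=3)
    out=c if n=='scene' else np.hstack([out,c])
cv2.imwrite('pics/fin.png',out[...,::-1])
E
```

```text
[ 725.5756373  -138.31551356  207.04843473] 14.275 [-1.22140604 -0.77186722 -1.51098648] 66.97446584701538
psi 0.9056754950010769 z [ 1.84221064e-03  2.55423354e-04 -9.99998271e-01]
lin [-1.  -0.8  4.5] rot [ 0.0013 -0.0013 -0.0023]
scene [np.float64(376.44001961758016), np.float64(162.22050816928305)]
{'pixel': [215.2, 194.8], 'score': 0.67}
{'pixel': [375.2, 163.1], 'score': 0.65}
{'pixel': [405.7, 178.0], 'score': 0.43}
{'pixel': [384.2, 158.6], 'score': 0.56}
top [np.float64(341.17690431452047), np.float64(119.68483897014879)]
{'pixel': [192.8, 203.6], 'score': 0.98}
{'pixel': [341.9, 115.8], 'score': 0.95}
{'pixel': [385.0, 263.4], 'score': 0.72}
{'pixel': [357.5, 125.2], 'score': 0.8}
```

View pics/fin.png

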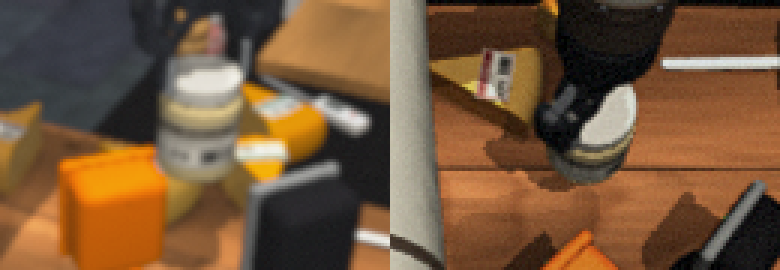

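The crop shows the jar upright in the gripper, with its barcode (at (210,157)) turned toward the black scanner and the orange one standing apart. A small height trim comes next.

Request:
{"api": "arm_command", "payload": {"rows": [{"grip": 0.5, "linear": [-1, -0.5, 4], "rot": [0, 0, 0]}, {"grip": 0.5, "linear": [-1, -0.5, 4], "rot": [0, 0, 0]}, {"grip": 0.5, "linear": [-1, -0.5, 4], "rot": [0, 0, 0]}, {"grip": 0.5, "linear": [-1, -0.5, 4], "rot": [0, 0, 0]}, {"grip": 0.5, "linear": [-1, -0.5, 4], "rot": [0, 0, 0]}, {"grip": 0.5, "linear": [-1, -0.5, 4], "rot": [0, 0, 0]}]}}

```text
clock: 15.32
position: [724.1, -138.8, 201.8]
ee_rot: [0.899, 0.437, -0.0, -0.0]
contact_force: [-0.0, -0.2, -1.6]
gripper_width: 64.5
grasp_force: 67.0
```

```bash
python3 - <<'E'
from h import *
s=arm.read_state();p=s['position'];print(p,s['clock'],s['joint_vel'].round(3))
for n in ['scene','top']:
    im=imaging.get_image(n)
    for d in models.tip_of(im,'jar_a_code')[:2]:
        P=atz(im,d['pixel'],p[2]-75.5+28);print(n,d,P)
    for a in (222,232.8,243): print(a,np.round(proj(im,p+[36*np.cos(np.radians(a)),36*np.sin(np.radians(a)),-47.5]),1))
print(arm.read_state()['position'])
E
```

```text
[ 724.08248458 -138.79089276  201.80207569] 15.325 [ 0.001 -0.001  0.001  0.002 -0.     0.   ]
scene {'pixel': [386.0, 162.2], 'score': 0.96} [ 695.61912893 -174.75124288  154.30207569]
scene {'pixel': [294.5, 183.2], 'score': 0.43} [503.45760235  -6.79833951 154.30207569]
222 [382.  160.8]
232.8 [384.3 160.3]
243 [386.2 159.7]
top {'pixel': [357.2, 123.9], 'score': 0.89} [ 703.58690347 -176.9008599   154.30207569]
top {'pixel': [190.9, 206.2], 'score': 0.53} [489.48993159 234.7735803  154.30207569]
222 [351.8 126.2]
232.8 [353.5 124.4]
243 [354.8 122.4]
[ 724.08125654 -138.80036844  201.77662603]
```

```bash
python3 - <<'E'
from h import *
im=imaging.get_image('scene');p=arm.read_state()['position'];f=im['frame']
P=lambda a,z:np.array(proj(im,p+[36*np.cos(np.radians(a)),36*np.sin(np.radians(a)),-75.5+z]))
x0,y0=350,125;k=14
c=cv2.resize(f[y0:y0+42,x0:x0+54],None,fx=k,fy=k,interpolation=3)[...,::-1].copy()
for a,col in((202.8,(0,255,0)),(232.8,(0,0,255)),(262.8,(0,255,0))):
    for z in (20,36):
        q=((P(a,z)-[x0,y0]+.5)*k).astype(int);cv2.circle(c,tuple(map(int,q)),4,col,-1)
cv2.imwrite('pics/z.png',c)
E
```

View pics/z.png

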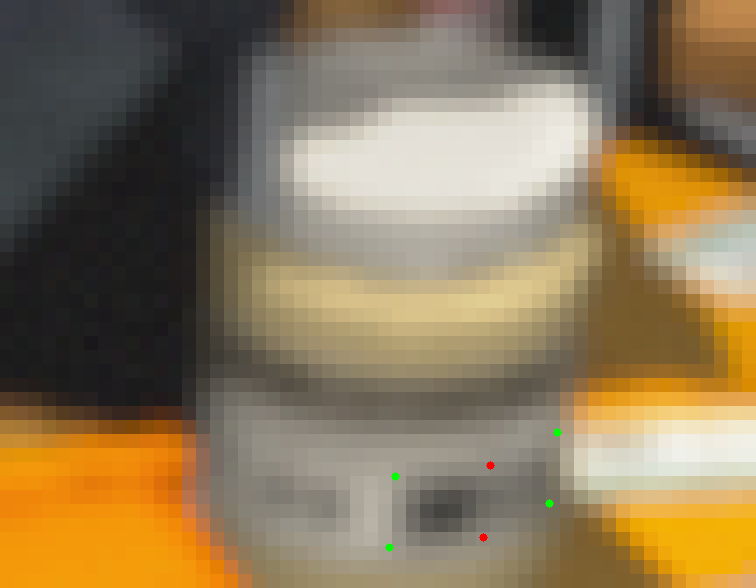

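The barcode spans (405–545, ~510) in the crop. That matches the predicted edges to within a pixel, so the facing is right.

```bash
python3 -c "
from bench import job
print(job.job_done())"
```

```text
the job is handed in; nothing more can be done
None
```

I handed the job in with the light jar (about 1.9 N, from the right well) held upright in front of the black scanner, its barcode facing the window about 10 cm away and level with the middle; the other jar never left its well. The result was not reported.

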